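Hold a lino block in the corner of the cutting board

TASK

Take the lino block from the bench and lay it flat on the cutting board, lino side up, with its square long side flush against the fence, its bevelled long edge facing away from the fence, and its end touching the stop block. Then hold it there ready for carving with one firm diagonal push, of about 15 N towards the fence and about 10 N down onto the board at the same time, and finish while still pushing: do not let go. Leave the bottle, the tin and the ink roller where they stand.

Things in the scene. Friction and masses are not known exactly. Their poses are not given: they have to be found in the camera images.
- block_center (a point): Loose light-wood block with a grey lino top, flat on the bench, 56 (x) x 110 (y) x 40 (z) mm, about 170 g; this is its centre, 20 mm up. Its -x long edge is bevelled: that side is upright for the lower 20 mm, then leans back 11.5 mm over the upper 20 mm (60 degrees from level). Its +x long side is square and fully upright. Grip it low, across the 56 mm.
- block_bevel (a point): The middle of the block's bevel face, 22.25 mm to -x of and 10 mm above the block's centre; same axes as the block. Pushing on the bevel, downwards and towards block +x, is the easy way to hold it.
- board: Fixed plywood cutting board, 220 (x) x 270 (y) x 12 mm; origin under its centre at bench height, its top 12 mm above that. x points from its open near edge to the fence at its far edge, y along the fence. It lies left or right of the robot's middle line, turned up to 15 degrees. Wood slides on it with friction about 0.5 to 0.7.
- fence: Fixed wooden strip on the board along its far edge, 270 mm long, 20 mm thick, 22 mm high above the board top. Origin: foot of its working face, mid-length, at board-top height; the working face looks to -x and lies at x = 0 of this frame (90 mm to +x of the board's centre). Axes parallel to the board's.
- stop: Fixed dark-wood stop on the board against the fence, 60 (x) x 30 (y) x 22 mm, a brass knob 16 mm wide and 6 mm high on top. Origin: foot of its working face where it meets the fence, at board-top height; that face looks to -y, lies at y = 0 of this frame and reaches 60 mm to -x. Its place along the fence varies; the block goes on its -y side. Axes as the board's.
- bottle: Bystander: upright white plastic bottle with a red cap, 66 mm across, 190 mm high; origin at the centre of its underside.
- tin: Bystander: round metal tin with a lid, 80 mm across, 70 mm high; origin at the centre of its underside.
- roller: Bystander: ink roller, a black roll 100 mm long along y and 40 mm across with a wooden handle to +x; origin under the middle of the roll.
Things that resemble listed ones, but are neither listed nor needed, are in the scene too. Of the things that look like the part that bears block_center, the largest one is meant.

How it is judged:
On the way, in this order (a step that is already met when the one before it is completed fails the run):
1. the block is picked up off the bench (height (world z) of block_center above 0.045 m and contact force between the fingers and block above 0.5 N), for 0.2 s.
2. the block lies flat on the board (angle between block_center's own z axis and vertical below 0.06 rad and z of block_center in the frame of board between 0.028 and 0.0345 m and contact force between block and board above 0.4 N), for 0.2 s.
At the end, for the whole second after the job is handed in: To the end the arm pushes the still block (over 4 N): flat on the board (3.5 deg, 2.5 mm), square side within 3.5 mm of the fence and parallel to 3 deg, bevel away, end within 4.5 mm of the stop, over 2 N on the fence and over 4 N on the board (angle between block_center's own z axis and vertical below 0.06 rad and z of block_center in the frame of board between 0.028 and 0.0345 m and x of block_center in the frame of fence above -0.0315 m and x of block_bevel in the frame of fence below -0.045 m and angle between the y axis of block_center and the y axis of fence, either way round below 0.05 rad and y of block_center in the frame of stop between -0.0595 and -0.05 m and contact force between block and fence above 2 N and contact force between block and board above 4 N and contact force between any of the fingers, the arm and block above 4 N and linear speed of block below 0.01 m/s); the arm keeps its last pose, push and grip.
It fails at once if the bottle is knocked or moved more than 25 mm (distance of bottle from where it was at the start of the episode above 0.025 m or angle between bottle's own z axis and vertical above 0.4 rad).
It fails at once if the tin is knocked or moved more than 25 mm (distance of tin from where it was at the start of the episode above 0.025 m or angle between tin's own z axis and vertical above 0.4 rad).
It fails at once if the roller is knocked or moved more than 25 mm (distance of roller from where it was at the start of the episode above 0.025 m).
It also fails if it takes over 67 s, if anything falls off the work surface, if the arm or the gripper's body presses on something with over 40 N, if the wrist force passes 120 N, or if a joint passes its speed limit or range.

ROBOT

A 6-joint arm with a two-finger parallel gripper is mounted at the origin on the work surface. World frame = base frame: x ahead of the robot, y to its left, z up, the work surface at z = 0. Lengths are in m, angles in rad, forces in N, time in s.
With the tool pointing down it reaches from about 0.275 to 0.85 m from the base axis. Payload 19 kg.
Tool frame: the origin (TCP) lies midway between the tips of the shut fingers; the grasp point (between the pads) lies ctrl.grasp_offset behind it (ctrl.grasp_offset is the distance from the TCP to the grasp point, in m); z points along the fingers, y is the line along which they close (so a half turn about z gives the same grasp; the last joint's range is limited). The gripper opens to 85 mm and grips with 20 to 120 N. Pads are 22 mm wide; open, the fingers measure 114 mm over their backs; the gripper's body (76 mm by 85 mm) begins 54 mm behind the grasp point. The pads swing forward as they close: fully open they stand 13 mm farther back than shut.
Start: joints at [-1.284, 0.15, 1.437, -0, 1.554, -0.134], TCP at [0.235, -0.525, 0.198] pointing down, gripper open.
Joint ranges: [-2.8, 2.8], [-0.68, 2.1], [0.12, 2.68], [-1.39, 4.53], [0.16, 2.79], [-2.81, 2.81]. Speed limits (rad/s): [1.89, 1.89, 2.22, 3.01, 3.01, 3.01].

INTERFACE

Orientations are given as a unit quaternion [w, x, y, z].
In Python, from rig import ctrl, imaging, job_done gives the robot as it stands.
- The arm moves only by the shell command python3 -m inch 'ROWS' [FORCE]. ROWS is JSON, a list of rows, each a list of 5 numbers: the finger opening in m, from 0 to 0.0854, then the shift along the tool's x, y, z in m, then the turn about the tool's z in rad. In form: [[gripper, x, y, z, spin], ...]. A call has 1 to 5 rows; each row shifts and turns the commanded pose from where the row before left it, along the tool's axes as they then stand; what a row does not reach is not made up. A row lasts 1/8 s, in which the tool goes at most 62.5 mm and 10.7 degrees, less where a joint would pass 70% of its speed; a pose out of reach is approached as far as the arm can. A call with a gripper value outside its range is refused whole. The fingers move at their own pace and stop on an object; FORCE is the grip in N (left out, the last holds). Time passes only in rows, so rows that do not move let the fingers close. It gives the time, the measured TCP pose, the force, the opening and the grip force at its end, in the units of the state.
- ctrl.read_state(): the state, without advancing time (a new reading comes with each control period).
- imaging.capture(name): name is "scene" or "side" or "wrist"; returns (picture, depth): 420x560x3 uint8, red, green, blue; 420x560 float32, m along the optical axis (not along the pixel's ray), 0 where there is no reading.
- imaging.camera_params(name): a dict with "intrinsics" (3x3 intrinsics, pixels), "T" (4x4, takes a point from camera to world coordinates); the wrist camera has in their place "hand_eye" (4x4, takes a point from camera to tool coordinates, whose origin is the TCP and whose axes are the flange's). Camera axes: x right, y down, z forward; pixel columns grow to the right and rows downward; lengths in m; the calibration is good to about 2 mm. The wrist camera is an equidistant fisheye: a pixel r from the principal point sees the ray r / f radians off the axis. A picture is of the moment at which its call begins: read the wrist's pose just before it. camera_params takes no time and is no camera call.
- job_done(): hands the job in; it is judged then, once.
Trained networks look in the newest picture that a camera, given by its name, has taken for a name from the list of things; names that differ only in an ending like _2 or _b are one class to them, and where a whole thing is asked for, a point or a joint stands for the part that bears it (a point fixed in the world has none). Each returns a list of dicts, best first, with "confidence" (0 to 1); they miss things now and then, are a little off and sometimes report something else, mostly with a low value. They report only what shows in the picture. A call takes as long as a camera call. They do not tell look-alikes from the thing itself.
- imaging.cut_out(target, camera): "region" (420x560 bool, what is visible of it) and "rect" ([centre column, centre row, width, height] as shares, 0 to 1, of the picture: columns of its width, rows of its height, round what is visible of it).
- imaging.mark_of(target, camera): "at" ([column, row] as shares, 0 to 1, of the picture: columns of its width, rows of its height: a listed point, or the origin of a listed thing).
The state is a dict: "time_s": time; "qpos": joint angles; "qd": joint speeds; "effort": joint torques, N m; "ee_pos": TCP position; "ee_rot": TCP orientation; "force": force on the tool from outside, world axes, zero at the start; "torque": the same for the moment, N m; "finger_gap": finger opening in m; "finger_force": force on a finger pad.
Only numpy, scipy, OpenCV 4.12 (cv2) and the standard library are available. Lean on these libraries where they do the work, as an engineer would, in place of code of your own. Each camera call takes 0.05 s, during which the arm holds its last target. There are 200 camera calls.

## Working session

There is one attempt and no reset: what is moved stays moved. The work goes in short steps, Python scripts to look and compute and a shell command to move; the robot and the scene stay as the last step left them, time stands still between calls to the robot, and variables do not carry over. Pictures are saved under pics/ and viewed, at most 10 in all, crops included, and the job is handed in when it is done.

```bash
ls; mkdir -p pics
cat > h.py <<'E'
import numpy as np, cv2
from rig import ctrl, imaging, job_done
from scipy.spatial.transform import Rotation as R
def cloud(name,d):
    p=imaging.camera_params(name);K=np.array(p['intrinsics']);T=np.array(p['T'])
    v,u=np.mgrid[:420,:560]
    P=np.stack([(u-K[0,2])/K[0,0]*d,(v-K[1,2])/K[1,1]*d,d],-1)
    return P@T[:3,:3].T+T[:3,3]
def save(n,im): cv2.imwrite('pics/'+n,im[:,:,::-1])
E
python3 - <<'E'
from h import *
print(ctrl.read_state(), ctrl.grasp_offset)
ims=[]
for c in ('scene','side'):
    im,d=imaging.capture(c); np.savez(c,im=im,d=d,P=cloud(c,d)); P=cloud(c,d)
    for t in ('block_center','board','fence','stop','bottle','tin','roller'):
        for r in imaging.cut_out(t,c)[:3]:
            if r['confidence']<.3: continue
            m=r['region']&(d>0); Q=P[m]
            rc=cv2.minAreaRect(Q[:,:2].astype(np.float32)*1000)
            print(c,t,round(r['confidence'],2),np.round(np.array(r['rect'])*[560,420,560,420]),m.sum(),'med',Q[:].mean(0).round(3),'zmax',np.percentile(Q[:,2],97).round(3),[np.round(x) for x in rc])
    save(c+'.png',im)
E
```

```text
pics
{'time_s': 0.0, 'qpos': array([-1.28402293e+00,  1.50995395e-01,  1.43801216e+00, -3.33795129e-05,
        1.55379434e+00, -1.33992837e-01]), 'qd': array([-0.00027894, -0.0015758 ,  0.00073788, -0.00086974,  0.00097835,
        0.00017185]), 'effort': array([-1.68794286e-03, -7.13052607e+01, -5.70868242e+01, -3.12901821e-04,
        8.97389604e-03, -1.71490888e-05]), 'ee_pos': array([ 0.23475946, -0.52458712,  0.19737953]), 'ee_rot': array([-6.01580590e-04,  9.77950738e-01,  2.08834835e-01, -6.27804859e-05]), 'force': array([0.79382396, 0.54744141, 0.34699909]), 'torque': array([ 0.00988477, -0.02338087, -0.01875182]), 'finger_force': 0.0, 'finger_gap': 0.08556583012199782} 0.0187
scene block_center 0.91 [215. 267.  40.  28.] 966 med [ 0.73  -0.183  0.024] zmax 0.034 [array([ 702., -177.]), array([85., 92.]), np.float64(79.0)]
scene block_center 0.86 [223. 197.  37.  20.] 540 med [ 0.45  -0.103  0.023] zmax 0.034 [array([426., -96.]), array([73., 98.]), np.float64(1.0)]
scene block_center 0.8 [217. 223.  50.  34.] 1158 med [ 0.583 -0.145  0.029] zmax 0.043 [array([ 544., -144.])
[... 1461 characters left out ...]
(82.0)]
side fence 0.74 [249. 245.  90.  58.] 1130 med [0.602 0.16  0.029] zmax 0.038 [array([616., 138.]), array([307.,  74.]), np.float64(85.0)]
side stop 0.88 [225. 274.  26.  24.] 376 med [0.574 0.274 0.031] zmax 0.041 [array([576., 263.]), array([46., 64.]), np.float64(81.0)]
side bottle 0.58 [150. 270.  46.  87.] 2285 med [0.633 0.432 0.094] zmax 0.19 [array([755., 359.]), array([ 77., 328.]), np.float64(58.0)]
side tin 0.64 [360. 154.  24.  27.] 571 med [ 0.623 -0.39   0.047] zmax 0.073 [array([ 661., -415.]), array([ 73., 143.]), np.float64(68.0)]
side roller 0.59 [237. 185.  41.  37.] 691 med [0.807 0.001 0.03 ] zmax 0.042 [array([844., -20.]), array([117., 156.]), np.float64(70.0)]
```

Run:
```python
from h import *
S={c:np.load(c+'.npz') for c in('scene','side')}
a=cv2.resize(S['scene']['im'][140:340,60:500],(800,364)); b=cv2.resize(S['side']['im'][120:340,130:430],(800,587))
save('s1.png',a);save('s2.png',b)
def fit(n,box,zr):
    A=[]
    for c in S:
        P=S[c]['P'].reshape(-1,3);m=(P[:,0]>box[0])&(P[:,0]<box[1])&(P[:,1]>box[2])&(P[:,1]<box[3])&(P[:,2]>zr[0])&(P[:,2]<zr[1])
        Q=P[m]; r=cv2.minAreaRect(Q[:,:2].astype(np.float32)*1000); print(n,c,m.sum(),Q.mean(0).round(4),[np.round(x,1) for x in r])
fit('blk',(.48,.64,-.23,-.07),(.036,.047))
fit('fence',(.5,.68,.0,.33),(.031,.037))
fit('board',(.36,.56,.0,.33),(.008,.017))
for t in('block_center','block_bevel','fence','stop','board','bottle','tin','roller'):
  for c in S:
    p=imaging.camera_params(c);K=np.array(p['intrinsics']);T=np.array(p['T'])
    z={'block_center':.02,'block_bevel':.03,'fence':.012,'stop':.012}.get(t,0)
    for r in imaging.mark_of(t,c)[:3]:
        u=np.array(r['at'])*[560,420];ray=T[:3,:3]@np.array([(u[0]-K[0,2])/K[0,0],(u[1]-K[1,2])/K[1,1],1])
        X=T[:3,3]+ray*(z-T[2,3])/ray[2];print(t,c,round(r['confidence'],2),X.round(4))
```

```text
blk scene 563 [ 0.575  -0.1437  0.0412] [array([ 571.6, -143.1]), array([ 49.6, 110.7]), np.float64(7.6)]
blk side 410 [ 0.5664 -0.1423  0.0412] [array([ 567.8, -145.6]), array([ 50.7, 115.3]), np.float64(8.4)]
fence scene 588 [0.6037 0.17   0.0351] [array([580.9, 161.4]), array([269.2,  82.5]), np.float64(85.0)]
fence side 769 [0.5964 0.1951 0.0348] [array([576.1, 159.3]), array([271.5,  83. ]), np.float64(83.7)]
board scene 2717 [0.4791 0.163  0.0142] [array([482.7, 175.4]), array([273.7, 178.4]), np.float64(84.0)]
board side 5699 [0.4726 0.1794 0.0132] [array([484.5, 171.3]), array([273.1, 182.2]), np.float64(83.1)]
block_center scene 0.83 [ 0.5623 -0.1463  0.02  ]
block_center scene 0.82 [ 0.7261 -0.1842  0.02  ]
block_center scene 0.71 [ 0.4547 -0.1088  0.02  ]
block_center side 0.85 [ 0.7286 -0.1914  0.02  ]
block_center side 0.6 [ 0.4377 -0.1037  0.02  ]
block_bevel scene 0.86 [ 0.4398 -0.102   0.03  ]
block_bevel scene 0.74 [ 0.7509 -0.1791  0.03  ]
block_bevel scene 0.66 [ 0.5522 -0.1503  0.03  ]
block_bevel side 0.84 [ 0.7351 -0.1783  0.03  ]
block_bevel side 0.69 [ 0.4225 -0.095   0.03  ]
block_bevel side 0.55 [ 0.5466 -0.1496  0.03  ]
fence scene 0.18 [0.6524 0.4285 0.012 ]
fence side 0.74 [0.5892 0.157  0.012 ]
stop scene 0.66 [0.6058 0.2519 0.012 ]
stop scene 0.47 [0.656  0.4211 0.012 ]
stop side 0.82 [0.6131 0.2419 0.012 ]
board scene 0.9 [0.4977 0.1845 0.    ]
board side 0.82 [ 0.513   0.1629 -0.    ]
bottle scene 0.92 [0.6433 0.4327 0.    ]
bottle side 0.63 [0.6464 0.4188 0.    ]
tin scene 0.75 [ 0.6459 -0.4034  0.    ]
tin side 0.59 [ 0.6341 -0.4017  0.    ]
roller scene 0.87 [0.7958 0.0022 0.    ]
roller side 0.61 [ 0.804  -0.0091  0.    ]
```

View pics/s1.png

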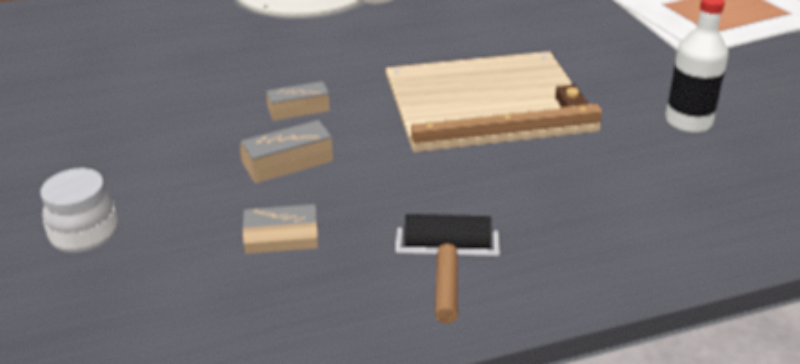

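View pics/s2.png

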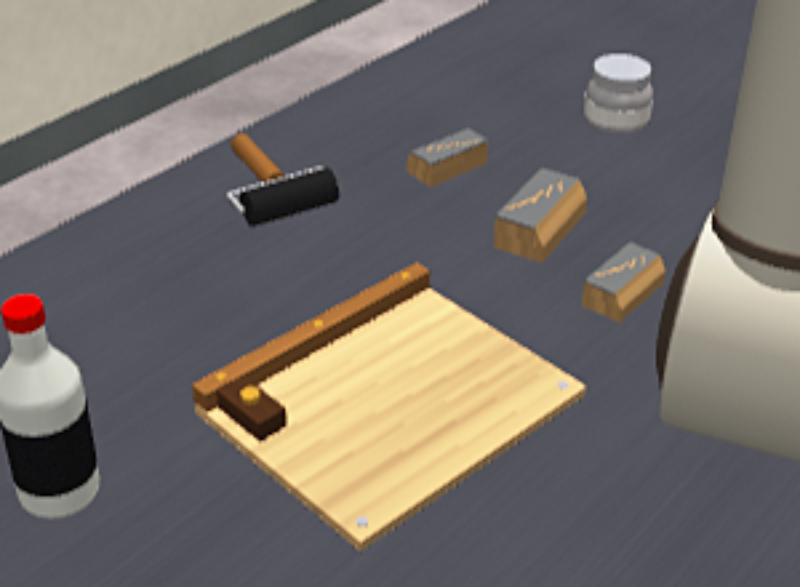

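The scene crop shows three lino blocks. The middle one (crop ~288,150) is the largest, with its bevel facing the robot. The board is to its right at ~(495,100), with the fence on the far side and the stop at ~(572,97). In the side crop, the large block's bevel is at ~(560,225).

```bash
for i in 1 2; do :; done
python3 -m inch '[[0.085,0.0456,-0.0213,0,0],[0.085,0.0456,-0.0213,0,0],[0.085,0.0456,-0.0213,0,0],[0.085,0.0456,-0.0213,0,0],[0.085,0.0456,-0.0213,0,0]]'
python3 -m inch '[[0.085,0.0456,-0.0213,0,0],[0.085,0.0456,-0.0213,0,0],[0.085,0.0456,-0.0213,0,0],[0.085,0.0456,-0.0213,0,0],[0.085,0.0456,-0.0213,0,0]]'
python3 -m inch '[[0.085,0,0,0,-0.184],[0.085,0,0,0,-0.184],[0.085,0,0,0,-0.184],[0.085,0,0,0,-0.184],[0.085,0,0,0,-0.184]]'
python3 -m inch '[[0.085,0,0,0,-0.184],[0.085,0,0,0,-0.184],[0.085,0,0,0,0]]'
```

```text
time_s: 2.22
ee_pos: [0.4003, -0.3331, 0.1981]
ee_rot: [0.0, 0.978, 0.209, 0.0]
force: [0.7, -0.3, -0.0]
finger_gap: 0.0846
finger_force: 0.0
time_s: 2.85
ee_pos: [0.565, -0.1427, 0.1981]
ee_rot: [0.0, 0.978, 0.209, 0.0]
force: [-0.6, -2.1, 0.1]
finger_gap: 0.0847
finger_force: 0.0
time_s: 3.48
ee_pos: [0.5641, -0.1441, 0.198]
ee_rot: [-0.0, 0.782, 0.624, 0.0]
force: [0.3, -0.6, -0.1]
finger_gap: 0.0852
finger_force: 0.0
time_s: 3.85
ee_pos: [0.5641, -0.1441, 0.198]
ee_rot: [-0.0, 0.657, 0.754, 0.0]
force: [0.1, 0.7, 0.2]
finger_gap: 0.0849
finger_force: 0.0
```

```bash
cat >> h.py <<'E'
def wrist():
    s=ctrl.read_state(); im,d=imaging.capture('wrist')
    p=imaging.camera_params('wrist');K=np.array(p['intrinsics']);H=np.array(p['hand_eye'])
    v,u=np.mgrid[:420,:560]; x=(u-K[0,2])/K[0,0];y=(v-K[1,2])/K[1,1];th=np.hypot(x,y);k=np.where(th>1e-6,np.tan(np.minimum(th,1.5))/np.maximum(th,1e-6),1)
    P=np.stack([x*k*d,y*k*d,d],-1); P=P@H[:3,:3].T+H[:3,3]
    q=s['ee_rot'];Rw=R.from_quat([q[1],q[2],q[3],q[0]]).as_matrix()
    P=P@Rw.T+s['ee_pos']; P[d<=0]=np.nan; return s,im,d,P
def sel(P,box,zr):
    Q=P.reshape(-1,3);m=(Q[:,0]>box[0])&(Q[:,0]<box[1])&(Q[:,1]>box[2])&(Q[:,1]<box[3])&(Q[:,2]>zr[0])&(Q[:,2]<zr[1])
    return Q[m]
def rect(Q): return [np.round(x,1) for x in cv2.minAreaRect(Q[:,:2].astype(np.float32)*1000)]
E
python3 - <<'E'
from h import *
s,im,d,P=wrist(); save('w1.png',im); np.savez('w1',P=P,im=im)
Q=sel(P,(.49,.64,-.23,-.06),(.037,.046));print(len(Q),Q.mean(0),rect(Q))
a=np.deg2rad(8);ex=np.array([np.cos(a),np.sin(a)])
for r in imaging.cut_out('block_center','wrist'):
    m=r['region']&np.isfinite(P[...,0]);print(r['confidence'],P[m].mean(0).round(4),rect(P[m][P[m][:,2]>.037]) if (P[m][:,2]>.037).sum()>9 else '',rect(P[m]))
E
```

```text
4291 [ 0.57071911 -0.14270953  0.03970423] [array([ 570.6, -145.1]), array([ 46.6, 110.4]), np.float64(9.2)]
0.93 [ 0.4432 -0.1029  0.0269]  [array([ 434.2, -107. ]), array([51.3, 93.3]), np.float64(0.5)]
0.9 [ 0.7139 -0.178   0.0258]  [array([ 724.4, -188.4]), array([95.9, 53.9]), np.float64(76.8)]
0.63 [ 0.5662 -0.1417  0.0371] [array([ 570.6, -145. ]), array([ 46.5, 110.1]), np.float64(9.2)] [array([ 567.6, -152. ]), array([ 61. , 124.9]), np.float64(9.0)]
```

View pics/w1.png

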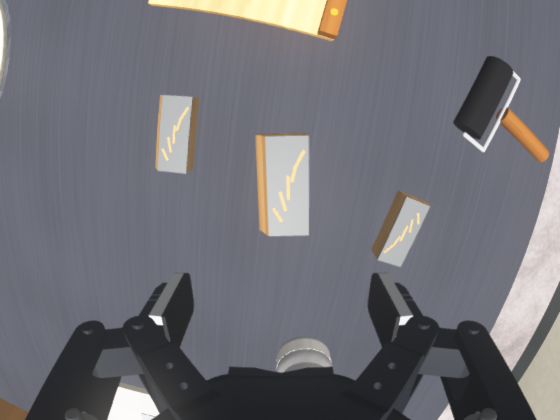

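The large block is at ~(285,185), bevel on its left (robot) side; the fingers have clearance to both small blocks. Next: descend and grip.

```bash
python3 -m inch '[[0.085,-0.002,0.001,0,-0.023],[0.085,0,0,0.06,0],[0.085,0,0,0.05,0],[0.085,0,0,0.05,0],[0.085,0,0,0.034,0]]' 40
python3 -m inch '[[0.085,0,0,0,0],[0.05,0,0,0,0],[0.05,0,0,0,0],[0.05,0,0,0,0],[0.05,0,0,0,0]]'
python3 -m inch '[[0.05,0,0,0,0],[0.05,0,0,-0.01,0],[0.05,0,0,-0.03,0],[0.05,0,0,-0.05,0],[0.05,0,0,0,0]]'
```

```text
time_s: 4.58
ee_pos: [0.5646, -0.1458, 0.0017]
ee_rot: [-0.001, 0.648, 0.761, -0.0]
force: [0.1, -0.2, 0.3]
finger_gap: 0.085
finger_force: 0.0
time_s: 5.2
ee_pos: [0.5656, -0.146, 0.0046]
ee_rot: [0.0, 0.648, 0.762, 0.0]
force: [0.9, 0.2, 0.2]
finger_gap: 0.0501
finger_force: 0.0
time_s: 5.82
ee_pos: [0.5672, -0.1467, 0.0986]
ee_rot: [0.003, 0.648, 0.762, 0.001]
force: [-0.7, -0.5, 0.8]
finger_gap: 0.0501
finger_force: 0.0
```

Run:
```python
from h import *
s,im,d,P=wrist(); save('w2.png',im)
Q=sel(P,(.49,.64,-.23,-.06),(.015,.07));print(s['force'],s['finger_force'],np.percentile(Q[:,2],[50,95]),rect(Q[Q[:,2]>np.percentile(Q[:,2],90)-.003]))
```

```text
[-0.67977406 -0.51590475  0.815812  ] 0.0 [0.03957351 0.04074401] [array([ 571.1, -144.9]), array([ 46.7, 110.6]), np.float64(9.3)]
```

View pics/w2.png

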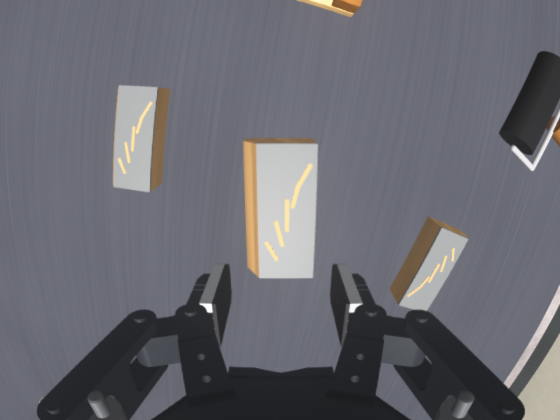

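The block is unmoved at ~(282,208), and the grip closed to 50 mm without force. I'll go down again and inspect this time.

```bash
python3 -m inch '[[0.085,0,0,0,0],[0.085,0,0,0,0],[0.085,0,0,0.05,0],[0.085,0,0,0.044,0],[0.085,0,0,0,0]]' 40
python3 -m inch '[[0.058,0,0,0,0],[0.058,0,0,0,0],[0.058,0,0,0,0]]'
python3 - <<'E'
from h import *
im,d=imaging.capture('side'); save('s3.png',cv2.resize(im[120:270,250:450],(800,600)))
E
python3 -m inch '[[0.04,0,0,0,0],[0.04,0,0,0,0],[0.04,0,0,0,0],[0.04,0,0,0,0]]' 40
python3 - <<'E'
from h import *
im,d=imaging.capture('side'); save('s4.png',cv2.resize(im[120:270,250:450],(800,600)))
E
```

```text
time_s: 6.5
ee_pos: [0.5631, -0.1451, -0.0032]
ee_rot: [-0.003, 0.648, 0.762, -0.001]
force: [0.5, -0.0, 0.8]
finger_gap: 0.085
finger_force: 0.0
time_s: 6.88
ee_pos: [0.5659, -0.1462, 0.0013]
ee_rot: [0.001, 0.648, 0.762, 0.0]
force: [-0.8, 0.2, 0.9]
finger_gap: 0.058
finger_force: 0.0
time_s: 7.42
ee_pos: [0.5661, -0.1461, 0.0011]
ee_rot: [0.001, 0.648, 0.762, 0.0]
force: [0.8, 1.2, 9.7]
finger_gap: 0.0444
finger_force: 37.4
```

View pics/s4.png

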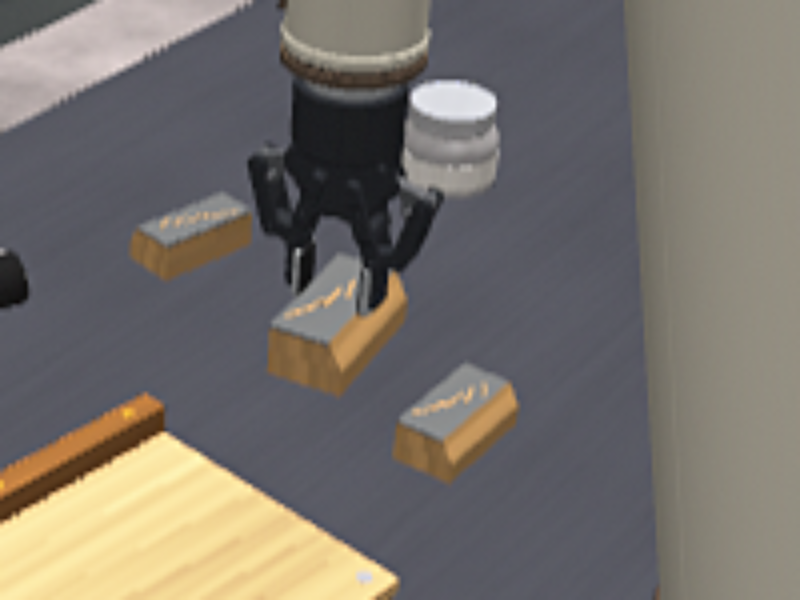

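The near finger tip (~370,308) sits on the bevel, not the upright face, so the real tip height is above what I assumed. I'll open the gripper and measure the tip height in depth.

```bash
python3 -m inch '[[0.058,0,0,0,0],[0.058,0,0,0,0],[0.058,0,0,0,0]]' 40
python3 - <<'E'
from h import *
s=ctrl.read_state();print(s['ee_pos'],s['finger_gap'])
for c in('side','scene'):
    im,d=imaging.capture(c);P=cloud(c,d)
    m=(im.max(2)<45)&(np.abs(P[...,0]-.565)<.07)&(np.abs(P[...,1]+.146)<.03)&(P[...,2]>.003)&(P[...,2]<.12)
    Q=P[m]; a=np.deg2rad(9.2); e=np.array([np.cos(a),np.sin(a)]); t=(Q[:,:2]-s['ee_pos'][:2])@e
    for lo,hi in((-.07,0),(0,.07)):
        q=Q[(t>lo)&(t<hi)]
        if len(q): print(c,len(q),np.sort(q[:,2])[:12].round(3), q[np.argsort(q[:,2])[:3]].round(3).tolist())
P=wrist()[3];Q=sel(P,(.49,.64,-.23,-.06),(.036,.044));print(len(Q),rect(Q))
E
```

```text
time_s: 7.85
ee_pos: [0.5652, -0.1459, -0.0001]
ee_rot: [-0.0, 0.648, 0.762, -0.0]
force: [-0.1, 0.7, -0.2]
finger_gap: 0.058
finger_force: 0.0
[ 5.65217282e-01 -1.45914818e-01 -1.25048454e-04] 0.05795811263882128
side 220 [0.046 0.05  0.051 0.052 0.053 0.054 0.054 0.055 0.055 0.056 0.056 0.057] [[0.525, -0.147, 0.046], [0.527, -0.15, 0.05], [0.524, -0.145, 0.051]]
side 202 [0.041 0.041 0.041 0.042 0.043 0.043 0.046 0.046 0.047 0.049 0.049 0.051] [[0.593, -0.149, 0.041], [0.591, -0.136, 0.041], [0.592, -0.142, 0.041]]
scene 83 [0.042 0.042 0.042 0.042 0.043 0.043 0.044 0.045 0.045 0.046 0.047 0.047] [[0.534, -0.151, 0.042], [0.534, -0.153, 0.042], [0.53, -0.15, 0.042]]
scene 68 [0.052 0.055 0.058 0.06  0.061 0.062 0.065 0.066 0.069 0.071 0.071 0.073] [[0.608, -0.142, 0.052], [0.608, -0.142, 0.055], [0.609, -0.142, 0.058]]
18744 [array([ 564.5, -145.9]), array([ 79.7, 111. ]), np.float64(9.5)]
```

Run:
```python
from h import *
im,d=imaging.capture('side');P=cloud('side',d)
for r in range(176,206,2):
    print(r,' '.join(f"{im[r,c].mean():.0f}:{P[r,c,0]*1000:.0f},{P[r,c,1]*1000:.0f},{P[r,c,2]*1000:.0f}" for c in range(334,354,2)))
save('s5.png',cv2.resize(im[150:220,300:390],(800,622),interpolation=0))
```

```text
176 96:656,-289,1 80:649,-291,2 65:643,-292,4 27:539,-135,113 30:534,-137,114 55:535,-148,109 42:531,-153,108 33:530,-161,105 100:-52,827,763 29:510,-147,119
178 93:646,-275,3 94:643,-282,1 101:636,-282,4 24:537,-132,109 28:530,-132,111 39:529,-139,109 38:528,-148,105 27:529,-160,99 107:608,-308,3 24:509,-147,113
180 91:641,-268,1 92:639,-276,-2 96:630,-273,3 43:539,-136,100 22:533,-138,101 35:528,-139,103 33:534,-159,92 26:528,-159,94 94:604,-301,0 27:508,-147,107
182 90:635,-259,1 90:629,-261,2 92:622,-262,4 98:619,-268,3 21:534,-139,94 30:531,-144,93 37:522,-140,99 53:524,-154,91 48:513,-145,100 29:508,-147,101
184 142:589,-188,44 133:587,-194,42 113:581,-196,43 97:613,-260,2 57:610,-265,0 29:528,-141,89 34:522,-141,92 35:519,-147,90 32:511,-144,95 31:510,-152,92
186 141:585,-181,42 141:581,-185,42 142:575,-187,44 143:571,-191,43 151:568,-197,41 19:528,-141,83 28:521,-140,86 29:521,-151,81 28:509,-140,91 31:504,-143,91
188 139:578,-172,42 140:574,-176,42 139:570,-180,42 138:565,-183,42 90:560,-185,43 130:527,-141,77 25:527,-151,73 24:521,-153,74 84:576,-258,3 75:571,-261,3
190 139
[... 560 characters left out ...]
-143,51 14:519,-142,54 139:537,-184,26 98:536,-194,22 90:546,-222,4
198 140:547,-127,44 141:544,-132,42 142:541,-137,41 135:541,-147,36 75:531,-142,43 103:527,-145,43 125:537,-174,24 106:536,-183,20 89:538,-198,12 90:542,-215,2
200 141:544,-123,40 141:538,-122,43 130:538,-133,38 144:538,-144,32 155:536,-152,29 148:539,-167,21 117:534,-170,21 89:537,-187,11 91:542,-206,-0 90:536,-206,2
202 141:538,-114,41 129:536,-121,38 141:536,-131,33 151:534,-138,30 146:532,-145,28 124:532,-156,22 85:534,-171,14 91:536,-185,6 91:534,-192,3 91:532,-201,-1
204 129:533,-107,40 138:534,-118,34 149:531,-123,32 148:532,-136,25 123:533,-148,19 85:531,-156,16 89:534,-172,6 92:535,-184,0 92:530,-187,0 92:525,-189,2
```

View pics/s5.png

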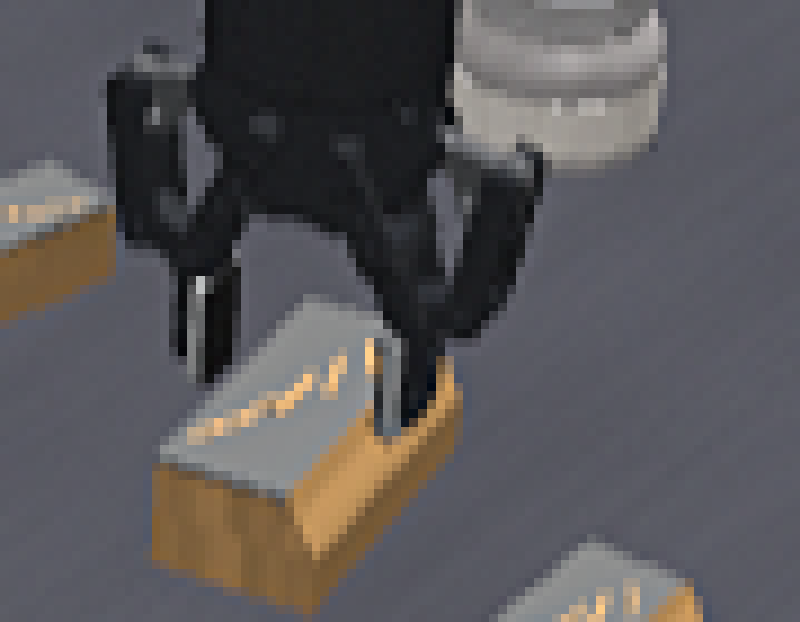

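The tip's lowest point is at z≈42 mm at pixel (344,198) while the TCP reads 0, so the fingers really end ~40 mm behind the reported TCP at this opening. I'll descend in small steps with a force check.

```bash
python3 -m inch '[[0.072,0,0,0,0],[0.072,0,0,0,0],[0.072,0,0,0,0],[0.072,0,0,0.01,0],[0.072,0,0,0,0]]'
python3 -m inch '[[0.072,0,0,0.01,0],[0.072,0,0,0,0]]'
python3 - <<'E'
from h import *
im,d=imaging.capture('side');P=cloud('side',d);s=ctrl.read_state();print(s['ee_pos'],s['force'])
m=(im.max(2)<45)&(np.abs(P[...,0]-.565)<.07)&(np.abs(P[...,1]+.146)<.03)&(P[...,2]>.003)&(P[...,2]<.12)
Q=P[m];print(np.sort(Q[Q[:,0]<.55][:,2])[:8],np.sort(Q[Q[:,0]>.58][:,2])[:8])
E
```

```text
time_s: 8.68
ee_pos: [0.5647, -0.1457, -0.0111]
ee_rot: [-0.001, 0.648, 0.762, -0.0]
force: [-1.0, 0.8, 0.1]
finger_gap: 0.0721
finger_force: 0.0
time_s: 8.93
ee_pos: [0.5648, -0.1458, -0.021]
ee_rot: [-0.001, 0.648, 0.762, -0.0]
force: [-0.0, -0.4, 0.4]
finger_gap: 0.0719
finger_force: 0.0
[ 0.56505588 -0.14582408 -0.0205029 ] [0.46209676 0.26491753 0.88307164]
[0.02848866 0.0315216  0.03295922 0.03440977 0.03475862 0.03731238
 0.0375986  0.0382794 ] [0.02634174 0.02676353 0.02679542 0.02843774 0.03005045 0.03010156
 0.03042156 0.03224896]
```

```bash
python3 -m inch '[[0.072,0,0,0.008,0],[0.072,0,0,0.006,0],[0.072,0,0,0,0]]'
python3 -m inch '[[0.05,0,0,0,0],[0.05,0,0,0,0],[0.05,0,0,0,0],[0.05,0,0,0,0]]' 40
```

```text
time_s: 9.35
ee_pos: [0.565, -0.1458, -0.0347]
ee_rot: [-0.001, 0.648, 0.762, -0.0]
force: [0.1, 0.2, 0.0]
finger_gap: 0.0724
finger_force: 0.0
time_s: 9.85
ee_pos: [0.5656, -0.146, -0.0337]
ee_rot: [0.0, 0.648, 0.762, 0.0]
force: [-0.5, -0.1, 5.5]
finger_gap: 0.0553
finger_force: 43.8
```

```bash
python3 -m inch '[[0.05,0,0,-0.02,0],[0.05,0,0,-0.04,0],[0.05,0,0,-0.05,0],[0.05,0,0,0,0],[0.05,0,0,0,0]]' 50
python3 -m inch '[[0.05,0.04,0.003,0,0],[0.05,0.055,0.004,0,0],[0.05,0.06,0.005,0,0],[0.05,0.06,0.005,0,0],[0.05,0.05,0.004,0,0]]'
python3 -m inch '[[0.05,0,0,0,0.137],[0.05,0,0,0,0.137],[0.05,0,0,0,0]]'
python3 - <<'E'
from h import *
s,im,d,P=wrist(); save('w3.png',im); np.savez('w3',P=P,im=im); print(s['ee_pos'],s['ee_rot'])
Q=sel(P,(.36,.72,.0,.36),(.009,.016));print('board',len(Q),rect(Q))
Q=sel(P,(.5,.7,.0,.36),(.031,.037));print('fence',len(Q),rect(Q))
for t in('stop','fence'):
  for r in imaging.cut_out(t,'wrist')[:2]:
    m=r['region']&np.isfinite(P[...,0]);q=P[m];q=q[(q[:,2]>.031)&(q[:,2]<.038)];print(t,r['confidence'],np.round(np.array(r['rect'])*[560,420,560,420]),len(q),rect(q) if len(q)>5 else '')
E
```

```text
time_s: 10.48
ee_pos: [0.5649, -0.1458, 0.0752]
ee_rot: [-0.0, 0.648, 0.762, -0.0]
force: [0.1, -0.3, -2.7]
finger_gap: 0.0546
finger_force: 55.3
time_s: 11.1
ee_pos: [0.5423, 0.121, 0.0744]
ee_rot: [-0.001, 0.648, 0.762, -0.001]
force: [1.1, -0.2, -2.6]
finger_gap: 0.0552
finger_force: 55.2
time_s: 11.48
ee_pos: [0.5428, 0.1191, 0.0745]
ee_rot: [-0.001, 0.746, 0.666, -0.001]
force: [-0.3, 0.0, -1.3]
finger_gap: 0.0552
finger_force: 55.2
[0.54280807 0.11905979 0.07451667] [-0.00078413  0.74560837  0.66638327 -0.00093977]
board 53208 [array([497.4, 171. ]), array([270. , 201.2]), np.float64(82.9)]
fence 8310 [array([578.8, 174.6]), array([206. ,  79.7]), np.float64(83.2)]
stop 0.57 [311.  14.  85.  26.] 1961 [array([579.4, 264.2]), array([19.4, 59.9]), np.float64(85.6)]
fence 0.69 [365. 138.  42. 276.] 6334 [array([608.1, 171.9]), array([204.3,  21.6]), np.float64(83.5)]
```

View pics/w3.png

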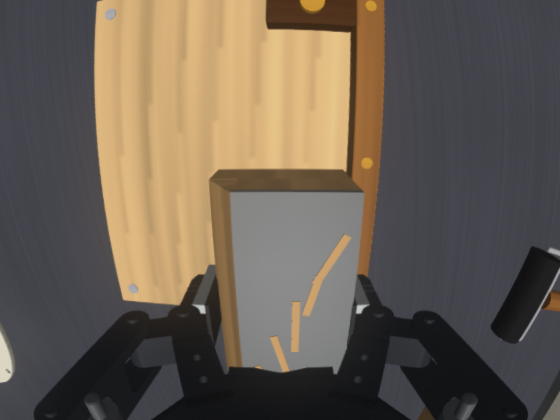

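The block is held squarely with its bevel to the left. The fence face is at ~(350,100) and the stop at ~(311,15). Next: move over the pre-place spot, 30 mm off the fence, and lower.

```bash
python3 -m inch '[[0.05,0.036,-0.005,0,0.007],[0.05,0.036,-0.004,0,0],[0.05,0,0,0,0],[0.05,0,0,0.045,0],[0.05,0,0,0.045,0]]'
python3 -m inch '[[0.05,0,0,0,0],[0.05,0,0,0,0]]'
```

```text
time_s: 12.25
ee_pos: [0.5432, 0.1909, -0.0149]
ee_rot: [0.0, 0.748, 0.664, 0.0]
force: [0.6, 0.4, -1.9]
finger_gap: 0.0553
finger_force: 55.3
time_s: 12.5
ee_pos: [0.5439, 0.1913, -0.0123]
ee_rot: [0.0, 0.748, 0.664, 0.001]
force: [0.5, -0.6, -1.8]
finger_gap: 0.055
finger_force: 55.1
```

```bash
python3 -m inch '[[0.05,0,0,0.005,0],[0.05,0,0,0.003,0],[0.05,0,0,0,0]]'
python3 -m inch '[[0.05,0,0,0.0015,0],[0.05,0,0,0,0],[0.05,0,0,0,0]]'
```

```text
time_s: 12.88
ee_pos: [0.5432, 0.1916, -0.0216]
ee_rot: [0.0, 0.748, 0.663, 0.0]
force: [1.1, -1.2, 0.0]
finger_gap: 0.055
finger_force: 55.7
time_s: 13.25
ee_pos: [0.5433, 0.1916, -0.0217]
ee_rot: [0.0, 0.748, 0.663, 0.0]
force: [-9.2, -3.3, 24.9]
finger_gap: 0.0549
finger_force: 59.3
```

```bash
python3 -m inch '[[0.05,0,0,-0.0013,0],[0.05,0,0,0,0],[0.05,0.004,0,0,0],[0.05,0.003,0,0,0],[0.05,0,0,0,0]]'
python3 -m inch '[[0.05,0.002,0,0,0],[0.05,0,0,0,0]]'
python3 -m inch '[[0.05,0.0015,0,0,0],[0.05,0,0,0,0]]'
```

```text
time_s: 13.88
ee_pos: [0.5443, 0.1984, -0.0216]
ee_rot: [0.0, 0.748, 0.664, 0.0]
force: [-0.3, -2.2, 7.7]
finger_gap: 0.0552
finger_force: 57.2
time_s: 14.12
ee_pos: [0.5446, 0.2003, -0.0216]
ee_rot: [0.0, 0.748, 0.663, 0.0]
force: [0.2, -4.0, 7.3]
finger_gap: 0.0551
finger_force: 57.2
time_s: 14.38
ee_pos: [0.5447, 0.2017, -0.0216]
ee_rot: [0.0, 0.748, 0.663, 0.0]
force: [-1.0, -4.8, 8.2]
finger_gap: 0.0548
finger_force: 57.2
```

```bash
python3 -m inch '[[0.05,0.001,0,0,0],[0.05,0,0,0,0]]' | grep -E 'force|pos'
python3 -m inch '[[0.05,0.001,0,0,0],[0.05,0,0,0,0]]'| grep -E 'force|pos'
```

```text
ee_pos: [0.5448, 0.2026, -0.0216]
force: [-1.4, -4.6, 7.6]
finger_force: 57.2
ee_pos: [0.545, 0.2036, -0.0216]
force: [0.0, -3.7, 7.9]
finger_force: 57.2
```

```bash
python3 -m inch '[[0.05,0.001,0,0,0],[0.05,0,0,0,0]]' | grep -E 'force|pos'
```

```text
ee_pos: [0.5451, 0.2045, -0.0216]
force: [-0.2, -6.6, 7.0]
finger_force: 57.2
```

```bash
python3 -m inch '[[0.05,0.0008,0,0,0],[0.05,0,0,0,0]]' | grep -E 'force|pos'
python3 - <<'E'
from h import *
s,im,d,P=wrist(); print(s['ee_pos'])
save('w4.png',im)
E
```

```text
ee_pos: [0.5451, 0.2045, -0.0216]
force: [-1.8, -14.0, 10.5]
finger_force: 57.1
[ 0.54507353  0.20445349 -0.02160273]
```

View pics/w4.png

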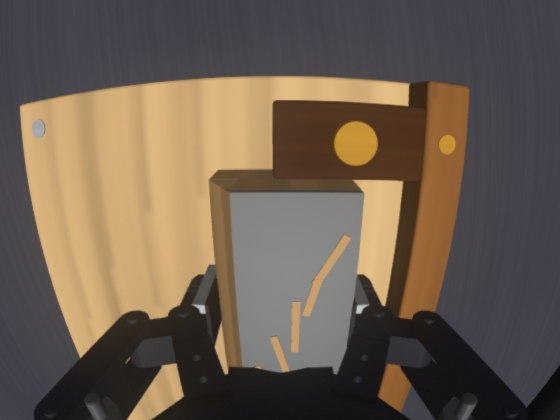

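The block's end meets the stop at row ~180, and force confirms contact. Release, rise, shut the fingers, and back off behind the bevel.

```bash
python3 -m inch '[[0.05,-0.0008,0,-0.001,0],[0.07,0,0,0,0],[0.07,0,0,0,0],[0.07,0,0,-0.02,0],[0.07,0,0,-0.055,0]]'
python3 -m inch '[[0.0,0,-0.025,0,0],[0.0,0,-0.028,0,0],[0.0,0,0,0,0],[0.0,0,0,0,0],[0.0,0,0,0,0]]'
python3 - <<'E'
from h import *
s=ctrl.read_state();print(s['ee_pos'],s['finger_gap'])
for c in('side','scene'):
    im,d=imaging.capture(c);P=cloud(c,d)
    m=(im.max(2)<45)&(np.abs(P[...,0]-s['ee_pos'][0])<.04)&(np.abs(P[...,1]-s['ee_pos'][1])<.03)&(P[...,2]>.02)&(P[...,2]<.15)
    Q=P[m];print(c,np.sort(Q[:,2])[:10].round(3)); q=Q[Q[:,2]<np.sort(Q[:,2])[3]+.02]; ex=np.array([.993,-.1184]);t=(q[:,:2]-s['ee_pos'][:2])@ex;w=(q[:,:2]-s['ee_pos'][:2])@[.1184,.993];print(t.min(),t.max(),w.min(),w.max())
P=wrist()[3];Q=sel(P,(.45,.62,.1,.3),(.0455,.058));print(len(Q),rect(Q))
E
```

```text
time_s: 16.05
ee_pos: [0.543, 0.2047, 0.0523]
ee_rot: [-0.001, 0.748, 0.663, -0.002]
force: [0.9, -0.3, 1.0]
finger_gap: 0.0698
finger_force: 0.0
time_s: 16.68
ee_pos: [0.4925, 0.2112, 0.0537]
ee_rot: [-0.0, 0.748, 0.663, 0.0]
force: [0.0, -0.7, -0.2]
finger_gap: -0.0001
finger_force: 0.0
[0.49254583 0.21121037 0.05370992] -0.00012878801457972684
side [0.091 0.096 0.097 0.098 0.098 0.098 0.099 0.099 0.099 0.099]
-0.016602713111877363 0.012874974344099377 -0.007084316461507059 0.01055489582978624
scene [0.102 0.103 0.105 0.106 0.11  0.117 0.119 0.12  0.124 0.125]
0.006830185354444412 0.014002720845684994 -0.003991892111245734 0.005340865828092052
11766 [array([548.6, 204.2]), array([110.8,  49.7]), np.float64(83.0)]
```

```bash
python3 -m inch '[[0.0,0,0,0.035,0],[0.0,0,0,0.025,0],[0.0,0,0,0.009,0],[0.0,0,0,0,0],[0.0,0,0,0,0]]'
python3 -m inch '[[0.0,0,0.006,0,0],[0.0,0,0.004,0,0],[0.0,0,0.004,0,0],[0.0,0,0.004,0,0],[0.0,0,0,0,0]]'
python3 -m inch '[[0.0,0,0.004,0,0],[0.0,0,0.004,0,0],[0.0,0,0.003,0,0],[0.0,0,0.003,0,0],[0.0,0,0,0,0]]'
```

```text
time_s: 17.45
ee_pos: [0.4926, 0.2115, -0.0142]
ee_rot: [0.0, 0.748, 0.663, 0.001]
force: [0.4, 0.2, 0.5]
finger_gap: -0.0003
finger_force: 0.0
time_s: 18.08
ee_pos: [0.5102, 0.2091, -0.0152]
ee_rot: [0.0, 0.748, 0.663, 0.0]
force: [0.2, -0.5, -0.0]
finger_gap: 0.0003
finger_force: 0.0
time_s: 18.7
ee_pos: [0.524, 0.2074, -0.0152]
ee_rot: [0.0, 0.748, 0.663, 0.0]
force: [-0.4, -0.6, 0.6]
finger_gap: 0.0001
finger_force: 0.0
```

```bash
python3 -m inch '[[0.0,0,0.003,0,0],[0.0,0,0,0,0]]'|grep -E 'pos|force'
python3 -m inch '[[0.0,0,0.002,0,0],[0.0,0,0,0,0]]'|grep -E 'pos|force'
python3 - <<'E'
from h import *
s,im,d,P=wrist(); save('w5.png',im)
Q=sel(P,(.45,.64,.1,.3),(.0455,.058));print(len(Q),rect(Q))
E
```

```text
ee_pos: [0.527, 0.2071, -0.0151]
force: [0.3, -0.6, -0.6]
finger_force: 0.0
ee_pos: [0.5289, 0.2069, -0.0151]
force: [0.5, -0.0, 0.0]
finger_force: 0.0
16801 [array([557.1, 215.7]), array([85.7, 86.6]), np.float64(83.2)]
```

View pics/w5.png

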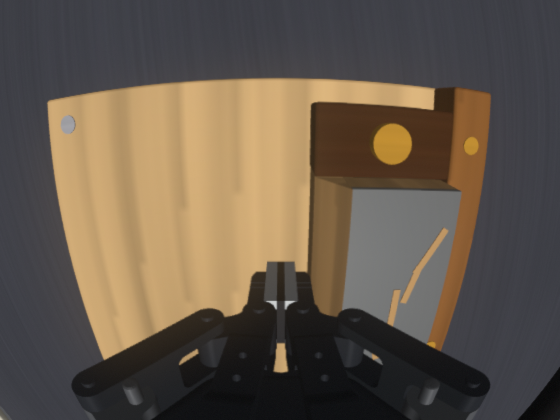

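The block (top at ~(400,250)) is now nearly against the fence, and its end is at the stop (row ~180). I'll keep going in small steps until the force rises.

```bash
for k in 1; do python3 -m inch '[[0.0,0,0.0015,0,0],[0.0,0,0,0,0]]'|grep -E 'pos|^force'; done
python3 -m inch '[[0.0,0,0.0015,0,0],[0.0,0,0,0,0]]'|grep -E 'pos|^force'
python3 -m inch '[[0.0,0,0.001,0,0],[0.0,0,0,0,0]]'|grep -E 'pos|^force'
```

```text
ee_pos: [0.5303, 0.2067, -0.0152]
force: [0.2, 0.2, -0.2]
ee_pos: [0.5319, 0.2065, -0.0152]
force: [-0.3, -0.4, -0.4]
ee_pos: [0.5324, 0.2065, -0.0152]
force: [-3.9, 0.6, 2.5]
```

```bash
python3 -m inch '[[0.0,0,0.0006,0,0],[0.0,0,0,0,0]]'|grep -E 'pos|^force'
python3 -m inch '[[0.0,0,-0.006,0,0],[0.0,0,0,-0.025,0],[0.0,0,0,0,0],[0.0,0,0.003,0,0],[0.0,0,0,0,0]]'|grep -E 'pos|^force'
python3 - <<'E'
from h import *
s,im,d,P=wrist();print(s['ee_pos'])
for c in('side',):
    im,d=imaging.capture(c);P=cloud(c,d)
    m=(im.max(2)<45)&(np.abs(P[...,0]-s['ee_pos'][0])<.03)&(np.abs(P[...,1]-s['ee_pos'][1])<.025)&(P[...,2]>.02)&(P[...,2]<.12)
    print(np.sort(P[m][:,2])[:8].round(3))
E
```

```text
ee_pos: [0.5325, 0.2064, -0.0153]
force: [-8.6, 1.3, 5.0]
ee_pos: [0.5302, 0.2065, 0.0092]
force: [0.6, 0.2, -0.5]
[0.53022467 0.20650344 0.00916614]
[0.044 0.044 0.048 0.052 0.052 0.053 0.054 0.054]
```

```bash
python3 -m inch '[[0.0,0,0.002,0.0005,0],[0.0,0,0.002,0.0005,0],[0.0,0,0,0,0]]'|grep -E 'pos|^force'
python3 -m inch '[[0.0,0,0.001,0.0005,0],[0.0,0,0,0,0]]'|grep -E 'pos|^force'
python3 -m inch '[[0.0,0,0.0008,0.0005,0],[0.0,0,0,0,0]]'|grep -E 'pos|^force'
```

```text
ee_pos: [0.5344, 0.2061, 0.0087]
force: [0.0, -0.0, 0.4]
ee_pos: [0.5353, 0.2061, 0.0083]
force: [0.2, -0.9, 0.1]
ee_pos: [0.5361, 0.206, 0.0078]
force: [-0.1, -0.9, -0.2]
```

```bash
python3 -m inch '[[0.0,0,0.0008,0.0005,0],[0.0,0,0,0,0]]'|grep -E 'pos|^force'
python3 -m inch '[[0.0,0,0.0008,0.0005,0],[0.0,0,0,0,0]]'|grep -E 'pos|^force'
```

```text
ee_pos: [0.5369, 0.2059, 0.0073]
force: [-0.1, 0.2, -0.5]
ee_pos: [0.5377, 0.2058, 0.0068]
force: [0.8, -0.1, 0.7]
```

```bash
python3 -m inch '[[0.0,0,0.0008,0.0005,0],[0.0,0,0,0,0]]'|grep -E 'pos|^force'
python3 -m inch '[[0.0,0,0.0008,0.0005,0],[0.0,0,0,0,0]]'|grep -E 'pos|^force'
```

```text
ee_pos: [0.5385, 0.2057, 0.0063]
force: [0.2, 0.5, -0.0]
ee_pos: [0.5393, 0.2056, 0.0058]
force: [0.4, -1.1, -1.0]
```

```bash
python3 -m inch '[[0.0,0,0.0008,0.0005,0],[0.0,0,0,0,0]]'|grep -E 'pos|^force'
python3 -m inch '[[0.0,0,0.0006,0.0004,0],[0.0,0,0,0,0]]'|grep -E 'pos|^force'
```

```text
ee_pos: [0.5401, 0.2055, 0.0053]
force: [-0.9, 0.9, 0.5]
ee_pos: [0.5407, 0.2054, 0.0049]
force: [-0.7, 0.5, -0.8]
```

```bash
python3 -m inch '[[0.0,0,0.0006,0.0004,0],[0.0,0,0,0,0]]'|grep -E 'pos|^force'
python3 -m inch '[[0.0,0,0.0006,0.0004,0],[0.0,0,0,0,0]]'|grep -E 'pos|^force'
```

```text
ee_pos: [0.5413, 0.2053, 0.0045]
force: [-0.2, 0.1, -0.2]
ee_pos: [0.5415, 0.2053, 0.0043]
force: [-4.5, -0.1, 5.4]
```

```bash
python3 -m inch '[[0.0,0,0.0006,0,0],[0.0,0,0,0,0],[0.0,0,0,0,0]]'|grep -E 'pos|^force'
```

```text
ee_pos: [0.5417, 0.2053, 0.0043]
force: [-8.1, -0.1, 7.2]
```

```bash
python3 -m inch '[[0.0,0,0.001,0,0],[0.0,0,0,0,0],[0.0,0,0,0,0]]'|grep -E 'pos|^force'
python3 - <<'E'
from h import *
f=[]
for i in range(3):
    s,im,d,P=wrist(); f.append(s['force'])
print(np.mean(f,0))
save('w6.png',im)
Q=sel(P,(.5,.66,.1,.3),(.045,.058));print(len(Q),rect(Q))
ex=np.array([.993,-.1184]);ey=np.array([.1184,.993]);B=np.array(Q[:,:2])-[.6071,.2512]
print(np.percentile(B@ex,[1,99]),np.percentile(B@ey,[1,99]))
E
```

```text
ee_pos: [0.5418, 0.2053, 0.0042]
force: [-15.9, 0.2, 10.8]
[-16.04950084   0.23613     11.51659612]
15201 [array([565.3, 205.2]), array([105.2,  74.2]), np.float64(82.6)]
[-0.06835351  0.00011081] [-0.07148422  0.00125174]
```

View pics/w6.png

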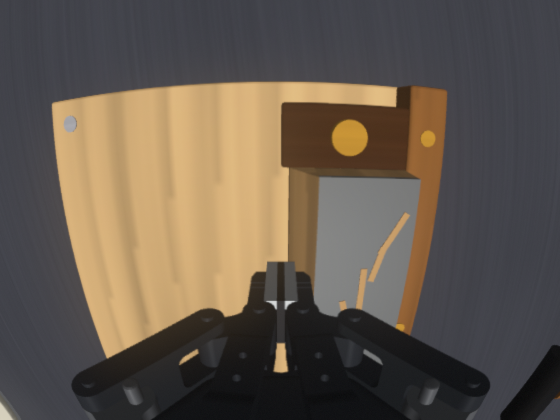

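The block is flush along the fence (right edge ~(413,180–300)), with its end against the stop (row ~168–178). The push is about 16 N towards the fence and 11 N down, so I'm handing in.

```bash
python3 -c "
from rig import job_done; print(job_done())"
```

```text
the job is handed in; nothing more can be done
None
```

The job is handed in: the block lies flat on the board, flush to the fence with the bevel facing away and its end at the stop, and the arm was still pushing about 16 N towards the fence and 11 N down (no verdict came back).

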